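# Empty the cap tray and hold it up level

## Robot

A 7-joint arm with a two-finger parallel gripper is mounted at the origin on the work surface. World frame = base frame: x ahead of the robot, y to its left, z up, the work surface at z = 0. Lengths are in mm, angles in rad, forces in N, time in s.
With the tool pointing down it reaches from about 400 to 875 mm from the base axis. Payload 4.4 kg.
Tool frame: the origin (TCP) lies at the very end of the fingers, on their centre line; the grasp point (between the pads) lies 19 mm behind it; z points along the fingers, y is the line along which they close (so a half turn about z gives the same grasp; the last joint's range is limited). The gripper opens to 85 mm and grips with 20 to 120 N. Pads are 22 mm wide; open, the fingers measure 114 mm over their backs; the gripper's body (76 mm by 85 mm) begins 54 mm behind the grasp point. The pads swing forward as they close: fully open they stand 13 mm farther back than shut.
Start: joints at [-1.211, 0.628, 0.038, 1.517, -0.027, 0.996, -0.02], TCP at [268.461, 591.985, 231.313] pointing down, gripper open.
Joint ranges: [-3.06, 3.06], [-0.37, 2.12], [-1.25, 1.32], [0.18, 2.47], [-1.1, 4.24], [0.23, 1.98], [-2.94, 2.94]. Speed limits (rad/s): [2.57, 2.57, 3.14, 3.14, 3.14, 3.14, 3.14].

## Interface

Orientations are given as [roll, pitch, yaw] about the fixed x, y, z axes, in that order (R = Rz(yaw) Ry(pitch) Rx(roll)).
In Python, from cell import read_state, get_image, camera_info, finish_job gives the robot as it stands.
- The arm moves only by the tool play_rows, never from a script. Its argument "deltas" is one flat list of numbers, 7 for each row, row after row: the shift along the tool's x, y, z in mm, then the turn, a rotation vector about the tool's x, y, z in rad, then the opening, from 0 (shut) to 1 (fully open). In form: [dx, dy, dz, ax, ay, az, grip, dx, dy, dz, ax, ay, az, grip, ...]. A call has 1 to 10 rows; each row is the pose to reach, as a shift and turn from the pose commanded when the call began, along the tool's axes at that moment; what a row does not reach only later rows make up. A row lasts 1/8 s, in which the tool goes at most 62.5 mm and 10.7 degrees, less where a joint would pass 70% of its speed; a pose out of reach is approached as far as the arm can. A call with a gripper value outside its range is refused whole. The fingers move at their own pace and stop on an object; the grip force is fixed at half the most. Time passes only in rows, so rows that repeat a pose let the fingers close. It gives the time, the measured TCP pose, the force, the opening and the grip force at its end, in the units of the state.
- read_state(): the state, without advancing time (a new reading comes with each control period).
- get_image(name): name is "scene" or "top" or "wrist"; returns the picture (420x560x3 uint8, red, green, blue); there is no depth.
- camera_info(name): a dict with "fx", "fy", "cx", "cy" (pixels), "T" (4x4, takes a point from camera to world coordinates). Camera axes: x right, y down, z forward; pixel columns grow to the right and rows downward; lengths in mm; the calibration is good to about 2 mm. A picture is of the moment at which its call begins: read the wrist's pose just before it. camera_info takes no time and is no camera call; for the wrist camera it gives the pose at the moment of the call.
- finish_job(): hands the job in; it is judged then, once.
The state is a dict: "clock": time; "qpos": joint angles; "qd": joint speeds; "tau": joint torques, N m; "eef_pos": TCP position; "tool_rot": TCP orientation; "force": force on the tool from outside, world axes, zero at the start; "torque": the same for the moment, N m; "width": finger opening in mm; "gripper_force": force on a finger pad.
Only numpy, scipy, OpenCV 4.12 (cv2) and the standard library are available. Lean on these libraries where they do the work, as an engineer would, in place of code of your own. Each camera call takes 0.05 s, during which the arm holds its last target. There are 200 camera calls.

## Task

Pick up the small metal sorting tray by its red bridge handle and tip its three loose screw caps off the open lip into the clear bin with the blue rim; do not touch the caps with the gripper and leave the bins and the other things on the bench where they are. Then bring the empty tray level again and finish while still holding it: steady, level and at least 10 cm above the bench, resting against nothing but the gripper.

Things in the scene. Friction and masses are not known exactly. Their poses are not given: they have to be found in the camera images.
- tray: Aluminium tray, 200 (x) x 130 (y) mm, floor 3 mm, about 0.35 kg, balanced about its middle. Origin: centre of the underside, z up. Walls 28 mm high on both long sides and the back end (+x); the front end (-x), facing roughly the robot, is open: the pouring lip, level with the floor. The caps slide off when it is tipped lip-down by 30 degrees or more (45 to 50 is brisk).
- tray_bar (a point): Centre of the tray's red handle bar, 95 mm straight above the tray's origin; axes as the tray's. The bar runs along the tray's y, 124 mm long between two thin uprights at the tray's sides, 16 mm wide (tray x) and 22 mm tall with flat faces; 81 mm of free height below it above the floor. Fixed rigidly to the tray.
- tray_lip (a point): Middle of the tray's open lip edge, on the floor's upper face: 100 mm from the origin along the tray's -x, 3 mm up.
- cap0: White loose screw cap: plastic disc, 36 mm diameter, 16 mm high, 12 g, lying flat on the tray floor. Origin: centre of its underside.
- cap1: Blue loose screw cap, same size and origin, on the tray.
- cap2: Yellow loose screw cap, same size and origin, on the tray.
- bin_caps: The empty clear plastic bin with the blue rim, open on top, 190 (x) x 170 (y) x 90 high mm, walls and floor 4 mm, loose, about 0.6 kg; stands to the left or to the right of the tray. Origin: centre of its underside, z up.
- bin_cans: The other clear bin, same size, grey rim, with three flattened cans in it; on the opposite side of the tray. Not to be used. Origin: centre of its underside, z up.
- jug: White plastic milk jug with blue screw cap, 95 x 95 mm, 224 mm high, side handle along its +x. Far out to one side. Origin: centre of its underside. Leave alone.
- bottle: Blue glass bottle, 72 mm diameter, 248 mm high. Far out to the other side. Origin: centre of its underside. Leave alone.
- tin: Flattened tin can, 105 x 80 x 18 mm, beyond the tray. Origin: centre of its underside. Leave alone.
- lid: Round steel pot lid, 120 mm diameter, with black knob, 35 mm high, beyond the tray. Origin: centre of its underside. Leave alone.
There are look-alikes about, which are no part of the job. Leave any green look-alike of the tray alone.

How it is judged (in metres and radians):
On the way, in this order (a step that is already met when the one before it is completed fails the run):
1. the tray is lifted clear of the bench with all three caps still on it (height (world z) of tray above 0.03 m and x of cap0 in the frame of tray between -0.105 and 0.1 m and y of cap0 in the frame of tray between -0.063 and 0.063 m and z of cap0 in the frame of tray between -0.005 and 0.05 m and x of cap1 in the frame of tray between -0.105 and 0.1 m and y of cap1 in the frame of tray between -0.063 and 0.063 m and z of cap1 in the frame of tray between -0.005 and 0.05 m and x of cap2 in the frame of tray between -0.105 and 0.1 m and y of cap2 in the frame of tray between -0.063 and 0.063 m and z of cap2 in the frame of tray between -0.005 and 0.05 m), for 0.1 s.
2. the tray is tipped with its lip over the blue-rimmed bin (angle between tray's own z axis and vertical above 0.25 rad and horizontal distance between tray_lip and bin_caps below 0.13 m and height (world z) of tray above 0.05 m), for 0.05 s.
3. with the tray still held up, all three caps lie in the blue-rimmed bin (height (world z) of tray_bar above 0.1 m and contact force between tray and the fingers above 0.5 N and x of cap0 in the frame of bin_caps between -0.091 and 0.091 m and y of cap0 in the frame of bin_caps between -0.081 and 0.081 m and z of cap0 in the frame of bin_caps between -0.005 and 0.08 m and x of cap1 in the frame of bin_caps between -0.091 and 0.091 m and y of cap1 in the frame of bin_caps between -0.081 and 0.081 m and z of cap1 in the frame of bin_caps between -0.005 and 0.08 m and x of cap2 in the frame of bin_caps between -0.091 and 0.091 m and y of cap2 in the frame of bin_caps between -0.081 and 0.081 m and z of cap2 in the frame of bin_caps between -0.005 and 0.08 m), for 0.1 s.
At the end, for the whole second after the job is handed in: All three caps lie inside the blue-rimmed bin; the gripper holds the tray by its handle, underside at least 95 mm above the bench, level within 8 degrees, still (under 30 mm/s and 0.15 rad/s), touching neither bin nor any other thing (x of cap0 in the frame of bin_caps between -0.091 and 0.091 m and y of cap0 in the frame of bin_caps between -0.081 and 0.081 m and z of cap0 in the frame of bin_caps between -0.005 and 0.08 m and x of cap1 in the frame of bin_caps between -0.091 and 0.091 m and y of cap1 in the frame of bin_caps between -0.081 and 0.081 m and z of cap1 in the frame of bin_caps between -0.005 and 0.08 m and x of cap2 in the frame of bin_caps between -0.091 and 0.091 m and y of cap2 in the frame of bin_caps between -0.081 and 0.081 m and z of cap2 in the frame of bin_caps between -0.005 and 0.08 m and height (world z) of tray above 0.095 m and height (world z) of tray_lip above 0.09 m and angle between tray's own z axis and vertical below 0.14 rad and contact force between tray and the fingers above 1 N and distance between the grasp point and tray_bar below 0.08 m and linear speed of tray below 0.03 m/s and angular speed of tray below 0.15 rad/s and contact force between tray and bin_caps below 0.1 N and contact force between tray and bin_cans below 0.1 N and contact force between tray and jug below 0.1 N and contact force between tray and bottle below 0.1 N and contact force between tray and tin below 0.1 N and contact force between tray and lid below 0.1 N); the arm keeps its last pose, push and grip.
It fails at once if the gripper touched a cap (contact force between the fingers and cap0 above 0.5 N or contact force between the fingers and cap1 above 0.5 N or contact force between the fingers and cap2 above 0.5 N).
It fails at once if a bin was pushed away (more than 40 mm) (distance of any of bin_caps, bin_cans from where it was at the start of the episode above 0.04 m).
It fails at once if another thing on the bench was disturbed (moved more than 30 mm) (distance of any of jug, bottle, tin, lid from where it was at the start of the episode above 0.03 m).
It also fails if it takes over 54 s, if anything falls off the work surface, if the arm or the gripper's body presses on something with over 40 N, if the wrist force passes 120 N, or if a joint passes its speed limit or range.

## Working session

There is one attempt and no reset: what is moved stays moved. The work goes in short steps, Python scripts to look and compute and a tool call to move; the robot and the scene stay as the last step left them, time stands still between calls to the robot, and variables do not carry over. Pictures are saved under pics/ and viewed, at most 10 in all, crops included, and the job is handed in when it is done.

Besides the shell and the picture viewer there is one more tool, called after "Emit:" as a command line: name --argument value ..., lists and objects as JSON in quotes. play_rows: Moves the arm, as the interface text tells. Its arguments: {"type":"object","properties":{"deltas":{"type":"array"}},"required":["deltas"]}

```bash
mkdir -p pics; python3 - <<'E'
from cell import *
import cv2,numpy as np
s=read_state();print({k:np.round(v,3) for k,v in s.items()})
for n in("top","scene"):
    im=get_image(n);cv2.imwrite(f"pics/{n}0.png",im[:,:,::-1]);c=camera_info(n);print(n,c["fx"],c["cx"],c["cy"],np.round(c["T"],3).tolist())
E
```

```text
{'clock': np.float64(0.0), 'qpos': array([-1.211,  0.629,  0.038,  1.518, -0.027,  0.996, -0.02 ]), 'qd': array([ 0.001,  0.001, -0.001, -0.   ,  0.   ,  0.001,  0.   ]), 'tau': array([-0.0000e+00, -5.6341e+01,  1.2260e+00, -1.9345e+01,  1.1000e-02,
        1.1000e-02,  0.0000e+00]), 'eef_pos': array([268.198, 591.395, 230.376]), 'tool_rot': array([-3.14 ,  0.   ,  2.716]), 'force': array([0.203, 0.228, 0.092]), 'torque': array([ 0.065, -0.005, -0.032]), 'gripper_force': np.float64(0.0), 'width': np.float64(85.439)}
top 415.97548186752215 283.1384231548785 212.2201990626211 [[0.011, -0.995, 0.103, 368.178], [-1.0, -0.01, 0.013, -1.436], [-0.012, -0.103, -0.995, 1404.048], [0.0, 0.0, 0.0, 1.0]]
scene 389.2379593376498 282.94650844276913 213.28780910187396 [[-0.609, 0.685, -0.4, 974.331], [0.793, 0.52, -0.316, 403.66], [-0.008, -0.51, -0.86, 1114.201], [0.0, 0.0, 0.0, 1.0]]
```

View pics/top0.png

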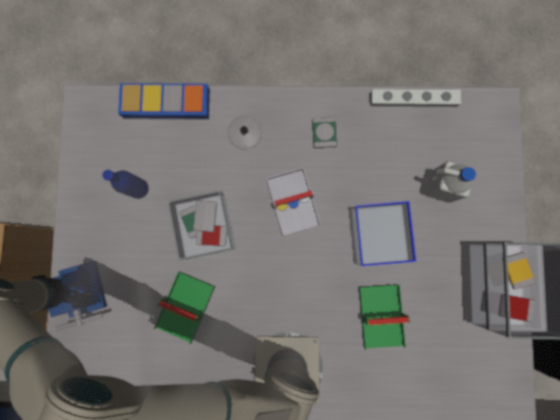

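View pics/scene0.png

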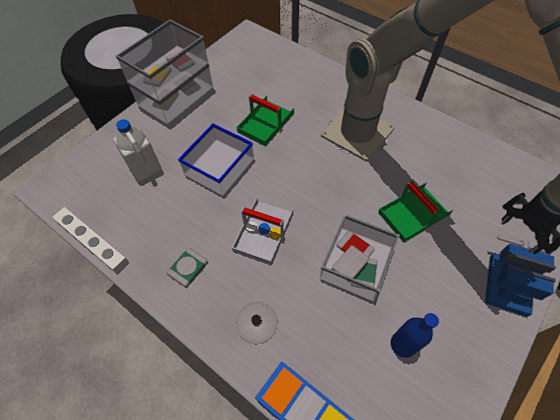

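The top view shows the real tray with its red bar near (292,199), lip downward toward the robot. The blue-rimmed bin is at (383,234) to its right, the grey bin at (202,225), and the green look-alikes at (185,307) and (383,316).

```bash
cat > h.py <<'E'
from cell import *
import cv2,numpy as np
def ray(n,pts,z,c=None):
    c=c or camera_info(n);T=np.array(c["T"]);o=[]
    for u,v in pts:
        d=T[:3,:3]@[(u-c["cx"])/c["fx"],(v-c["cy"])/c["fy"],1];o.append(T[:3,3]+d*(z-T[2,3])/d[2])
    return np.array(o)
def mask(im,lo,hi,box):
    h=cv2.cvtColor(im,cv2.COLOR_RGB2HSV);m=cv2.inRange(h,lo,hi)
    if lo[0]==0:m|=cv2.inRange(h,(172,lo[1],lo[2]),(180,255,255))
    k=np.zeros_like(m);x0,y0,x1,y1=box;k[y0:y1,x0:x1]=m[y0:y1,x0:x1];return k
def rect(m):
    p=np.argwhere(m>0)[:,::-1].astype(np.float32);r=cv2.minAreaRect(p);return r,cv2.boxPoints(r),len(p)
E
python3 - <<'E'
from h import *
im=cv2.imread("pics/top0.png")[:,:,::-1].copy()
r,b,n=rect(mask(im,(0,150,80),(8,255,255),(262,160,325,240)));print("bar",r,n)
w=ray("top",b,102);print(np.round(w,1)[:,:2].tolist(),w.mean(0))
r,b,n=rect(mask(im,(110,120,60),(130,255,255),(340,190,425,280)));print("bin",r,n)
w=ray("top",b,88);print(np.round(w,1)[:,:2].tolist(),w.mean(0))
s=cv2.imread("pics/scene0.png")[:,:,::-1].copy()
for nm,lo,hi,box,z in(("bar",(0,150,80),(8,255,255),(225,195,300,240),100),("bin",(110,120,60),(130,255,255),(165,110,265,200),88)):
    m=mask(s,lo,hi,box);h=cv2.convexHull(np.argwhere(m>0)[:,::-1].astype(np.int32))
    q=cv2.approxPolyN(h,4) ;w=ray("scene",q.reshape(-1,2),z);print("scene",nm,q.reshape(-1,2).tolist(),np.round(w[:,:2],0).tolist(),w.mean(0))
E
```

```text
bar ((293.1866760253906, 198.12986755371094), (3.338038682937622, 35.72411346435547), 73.49564361572266) 112
[[536.2, 40.3], [569.6, -67.5], [559.4, -70.6], [526.0, 37.2]] [547.80550383 -15.15919845 102.        ]
bin ((385.5739440917969, 233.29872131347656), (59.855079650878906, 54.415382385253906), 84.70991516113281) 227
[[526.4, -214.2], [544.2, -386.2], [356.2, -399.7], [338.6, -230.3]] [ 441.33688603 -307.5828269    88.        ]
scene bar [[279, 223], [242, 211], [244, 207], [281, 219]] [[536.0, 42.0], [571.0, -73.0], [556.0, -78.0], [521.0, 38.0]] [546.18757853 -17.69482449 100.        ]
scene bin [[219, 183], [176, 160], [212, 123], [254, 143]] [[531.0, -207.0], [548.0, -385.0], [353.0, -402.0], [334.0, -224.0]] [ 441.42989489 -304.33832561   88.        ]
```

```bash
python3 -c "
import cv2
a=cv2.imread('pics/top0.png')[160:280,250:430];cv2.imwrite('pics/c.png',cv2.resize(a,None,fx=4,fy=4,interpolation=2))"
```

```text
(no output)
```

View pics/c.png

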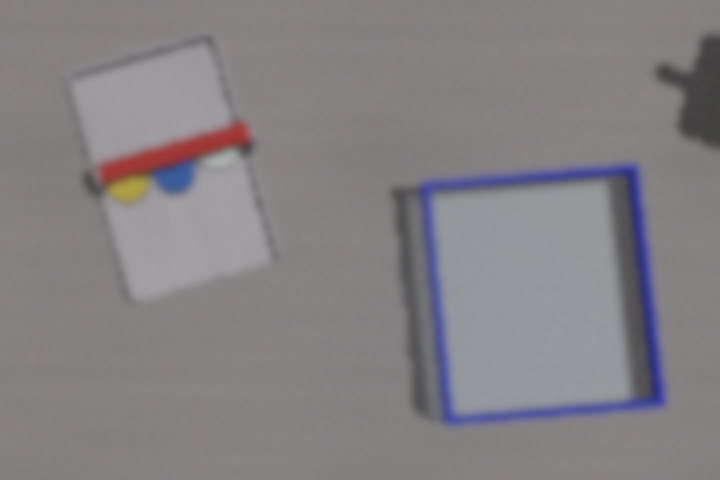

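The crop confirms that the lip is the lower edge, the only one without a dark wall. The yellow, blue and white caps lie just under and in front of the bar. The tray is at about (547,-16) with yaw 0.30. The bin is at about (441,-306) with yaw 0.087.

Emit:
play_rows --deltas '[-25,-22,0,0,0,0,1,-65,-57,0,0,0,0,1,-105,-91,0,0,0,0,1,-145,-126,0,0,0,0,1,-185,-161,0,0,0,0,1,-225,-195,0,0,0,0,1,-265,-230,0,0,0,0,1,-305,-265,0,0,0,0.1,1,-345,-300,0,0,0,0.2,1,-375,-326,0,0,0,0.3,1]'

```text
clock: 1.35
eef_pos: [475.9, 137.6, 231.2]
tool_rot: [-3.141, 0.0, 2.41]
force: [-0.5, 0.6, -0.2]
width: 85.3
gripper_force: 0.0
```

```bash
python3 - <<'E'
from h import *
from scipy.spatial.transform import Rotation as R
s=read_state();print(s["clock"],s["eef_pos"],s["tool_rot"],s["qpos"])
Rm=R.from_euler("xyz",s["tool_rot"]);Rt=R.from_euler("xyz",[np.pi,0,1.87])
print(Rm.inv().apply(np.array([547,-16.5,200])-s["eef_pos"]),(Rm.inv()*Rt).as_rotvec())
E
```

```text
1.35 [475.85859346 137.64118739 231.18997181] [-3.14103512e+00  2.61726875e-04  2.41042653e+00] [-0.4467212   0.41263639  0.15060428  1.94233236 -0.0838459   0.7928981
  0.58997247]
[-155.87517789  -67.22086761   31.26825212] [-4.73172117e-04  4.05977657e-04  5.40426441e-01]
```

Emit:
play_rows --deltas '[-20,-9,5,0,0,0.08,1,-50,-22,10,0,0,0.18,1,-80,-34,16,0,0,0.28,1,-110,-47,22,0,0,0.38,1,-135,-58,27,0,0,0.47,1,-150,-65,30,0,0,0.52,1,-156,-67,31,0,0,0.54,1,-156,-67,31,0,0,0.54,1,-156,-67,31,0,0,0.54,1]'

```text
clock: 2.48
eef_pos: [547.3, -12.2, 200.4]
tool_rot: [3.141, -0.001, 1.878]
force: [0.0, 0.0, -1.2]
width: 85.4
gripper_force: 0.0
```

```bash
python3 - <<'E'
from h import *
s=read_state();print(s["clock"],s["eef_pos"],s["tool_rot"],s["qpos"])
c=camera_info("wrist");im=get_image("wrist");cv2.imwrite("pics/w1.png",im[:,:,::-1])
r,b,n=rect(mask(im,(0,150,60),(8,255,255),(0,0,560,420)));print(r,b.tolist(),n)
w=ray("wrist",b,106,c);print(np.round(w,1).tolist(),w.mean(0))
E
```

```text
2.475 [547.31646157 -12.17473725 200.40395087] [ 3.14147504e+00 -9.22519463e-04  1.87772963e+00] [-0.22121834  0.53538052  0.28938621  1.84599505 -0.20776     0.78972451
  0.48377616]
((281.3345642089844, 212.52464294433594), (24.138216018676758, 173.1064910888672), 0.4982115924358368) [[268.5133056640625, 298.96966552734375], [270.01849365234375, 125.8697280883789], [294.15582275390625, 126.07962036132812], [292.650634765625, 299.1795654296875]] 3975
[[558.3, -74.7, 106.0], [523.0, 43.6, 106.0], [537.3, 48.0, 106.0], [575.1, -69.6, 106.0]] [548.42916965 -13.16572953 106.        ]
```

View pics/w1.png

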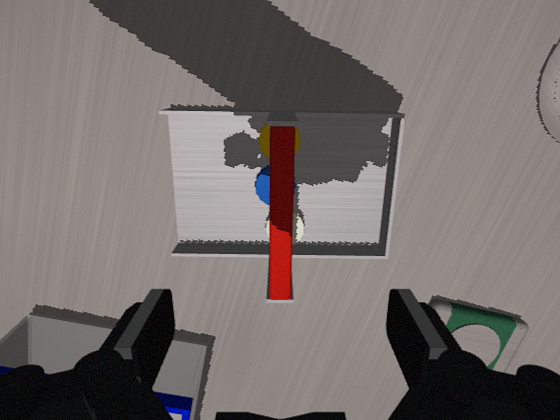

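The wrist view shows the bar (281,212) centred between the fingers. It stands at (548,-13), within a couple of millimetres of the TCP, with nothing in the way, so I descend straight down.

Emit:
play_rows --deltas '[0,1,20,0,0,-0.007,1,0,1,50,0,0,-0.007,1,0,1,80,0,0,-0.007,1,0,1,105,0,0,-0.007,1,0,1,120,0,0,-0.007,1,0,1,122,0,0,-0.007,1,0,1,122,0,0,-0.007,1,0,1,122,0,0,-0.007,0.5,0,1,122,0,0,-0.007,0,0,1,122,0,0,-0.007,0]'

```text
clock: 3.78
eef_pos: [548.7, -13.1, 78.7]
tool_rot: [3.141, 0.0, 1.883]
force: [-0.9, 0.3, 0.1]
width: 32.1
gripper_force: 0.0
```

Emit:
play_rows --deltas '[0,0,0,0,0,0,0,0,0,0,0,0,0,0,0,0,0,0,0,0,0,0,0,0,0,0,0,0,0,0,0,0,0,0,0]'

```text
clock: 4.4
eef_pos: [548.6, -13.2, 78.7]
tool_rot: [3.141, 0.0, 1.883]
force: [-1.3, 0.4, 4.7]
width: 14.8
gripper_force: 59.9
```

Emit:
play_rows --deltas '[0,0,-4,0,0,0,0,0,0,-14,0,0,0,0,0,0,-30,0,0,0,0,0,0,-50,0,0,0,0,0,0,-70,0,0,0,0,0,0,-90,0,0,0,0,0,0,-110,0,0,0,0,0,0,-126,0,0,0,0,0,0,-136,0,0,0,0,0,0,-140,0,0,0,0]'

```text
clock: 5.65
eef_pos: [548.6, -13.1, 218.9]
tool_rot: [3.141, 0.0, 1.883]
force: [-0.1, -0.1, -4.4]
width: 15.2
gripper_force: 58.7
```

```bash
python3 - <<'E'
from h import *
from scipy.spatial.transform import Rotation as R
s=read_state();print(s["clock"],s["eef_pos"],s["tool_rot"],s["qpos"],s["torque"])
c=camera_info("wrist");im=get_image("wrist");cv2.imwrite("pics/w2.png",im[:,:,::-1])
p=s["eef_pos"];Rm=R.from_euler("xyz",s["tool_rot"])
b=np.array([441,-305])
for yt in(-.35,):
    tx=np.array([np.cos(yt),np.sin(yt)])
    # bar over (lip at bin centre +35 along tray x), at level
    Rt=R.from_euler("xyz",[np.pi,0,yt+np.pi/2])
    for off in(40,):
        q=np.r_[b+tx*off,290]; print(off,q,"delta",Rm.inv().apply(q-p),(Rm.inv()*Rt).as_rotvec())
E
```

```text
5.65 [548.55238426 -13.08751213 218.86644451] [3.14105208e+00 6.06863105e-05 1.88289304e+00] [-0.22843334  0.51341743  0.30092751  1.82359954 -0.19815188  0.83331956
  0.4818156 ] [ 0.05457735  0.06099366 -0.01171561]
40 [ 478.57490851 -318.7159123   290.        ] delta [-269.38146031 -160.40317393  -71.20392861] [ 5.40774016e-04 -1.20504304e-04  6.62096715e-01]
```

View pics/w2.png

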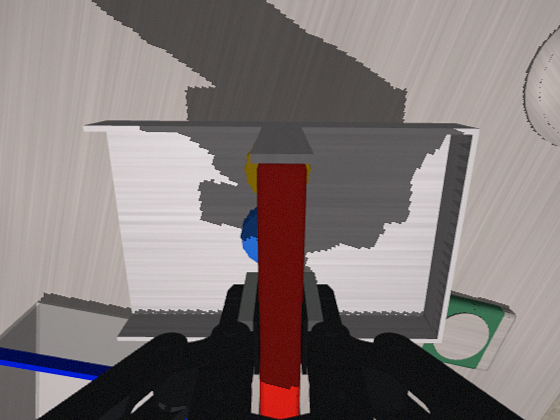

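The tray is held and level at about 140 mm. The yellow (250,170) and blue (252,235) caps are in view and the white one is hidden behind the fingers. Next I carry the tray over to the bin.

Emit:
play_rows --deltas '[0,0,-10,0,0,0,0,-5,-2,-24,0,0,0.01,0,-15,-6,-38,0,0,0.03,0,-30,-13,-50,0,0,0.05,0,-50,-21,-60,0,0,0.08,0,-73,-31,-68,0,0,0.12,0,-97,-42,-71,0,0,0.16,0,-121,-52,-71,0,0,0.2,0,-145,-62,-71,0,0,0.24,0,-169,-73,-71,0,0,0.28,0]'

```text
clock: 6.95
eef_pos: [530.0, -199.0, 289.4]
tool_rot: [-3.141, 0.0, 1.599]
force: [0.1, 0.1, -4.2]
width: 14.9
gripper_force: 58.6
```

```bash
cat > d.py <<'E'
from h import *
from scipy.spatial.transform import Rotation as R
def rows(tilts,yaw,lip,zl,every=1,grip=0):
    s=read_state();p=s["eef_pos"];Rm=R.from_euler("xyz",s["tool_rot"])
    print(s["clock"],p,s["tool_rot"],s["qpos"],s["force"],s["gripper_force"])
    for t in tilts:
        A=R.from_euler("z",yaw)*R.from_euler("y",-t)   # tray orientation
        Rt=A*R.from_euler("xyz",[np.pi,0,np.pi/2])
        q=np.r_[lip,zl]+A.apply([100,0,75.7])           # TCP from lip in tray axes
        print(round(np.degrees(t)),np.round(Rm.inv().apply(q-p)).tolist(),np.round((Rm.inv()*Rt).as_rotvec(),3).tolist(),np.round(q))
E
python3 - <<'E'
from d import *
rows([0],-.15,np.array([441,-305])+80*np.array([.989,-.149])-100*np.array([.989,-.149]),214)
E
```

```text
6.95 [ 530.01726408 -199.00633144  289.35998248] [-3.14105150e+00  3.61873724e-04  1.59857543e+00] [ 0.03310747  0.47247348  0.41964207  1.68887847 -0.21774926  1.02700944
  0.55307529] [ 0.1245243   0.08336869 -4.15446078] 58.6453378200531
0 [-118.0, -13.0, -0.0] [-0.001, 0.0, 0.178] [ 520. -317.  290.]
```

Emit:
play_rows --deltas '[-22,-2,0,0,0,0.03,0,-43,-5,0,0,0,0.06,0,-63,-7,0,0,0,0.09,0,-81,-9,0,0,0,0.12,0,-96,-11,0,0,0,0.15,0,-108,-12,0,0,0,0.17,0,-115,-13,0,0,0,0.178,0,-118,-13,0,0,0,0.178,0,-118,-13,0,0,0,0.178,0,-118,-13,0,0,0,0.178,0]'

```text
clock: 8.2
eef_pos: [521.9, -314.1, 289.3]
tool_rot: [-3.142, -0.001, 1.426]
force: [-0.7, 0.4, -4.8]
width: 15.3
gripper_force: 58.7
```

```bash
python3 - <<'E'
from d import *
t=np.radians([6,12,18,24,30,36,42,48])
x=np.array([.989,-.149]);b=np.array([441,-305])
s=read_state()
rows(np.radians([10,20]),-.15,b+10*x,190); rows(np.radians([25,30,36,42,48]),-.15,b+35*x,125)
im=get_image("top");cv2.imwrite("pics/t2.png",cv2.resize(im[120:330,250:530],None,fx=2.5,fy=2.5)[:,:,::-1])
E
```

```text
8.2 [ 521.8864952  -314.05860191  289.25708374] [-3.14154477e+00 -6.24464605e-04  1.42568036e+00] [ 0.21270725  0.54750459  0.46315172  1.57148206 -0.26658201  1.08608099
  0.59727571] [-0.70056354  0.44771117 -4.82478718] 58.653268218040466
10 [-3.0, 14.0, 7.0] [-0.175, -0.001, 0.005] [ 535. -319.  282.]
20 [-3.0, -3.0, -6.0] [-0.349, -0.001, 0.005] [ 518. -317.  295.]
8.2 [ 521.8864952  -314.05860191  289.25708374] [-3.14154477e+00 -6.24464605e-04  1.42568036e+00] [ 0.21270725  0.54750459  0.46315172  1.57148206 -0.26658201  1.08608099
  0.59727571] [-0.70056354  0.44771117 -4.82478718] 58.653268218040466
25 [-3.0, 12.0, 53.0] [-0.436, -0.002, 0.005] [ 534. -319.  236.]
30 [-3.0, 2.0, 49.0] [-0.524, -0.002, 0.005] [ 524. -318.  241.]
36 [-3.0, -10.0, 44.0] [-0.628, -0.002, 0.005] [ 512. -316.  245.]
42 [-3.0, -23.0, 41.0] [-0.733, -0.002, 0.004] [ 499. -314.  248.]
48 [-3.0, -36.0, 39.0] [-0.838, -0.003, 0.004] [ 486. -312.  250.]
```

View pics/t2.png

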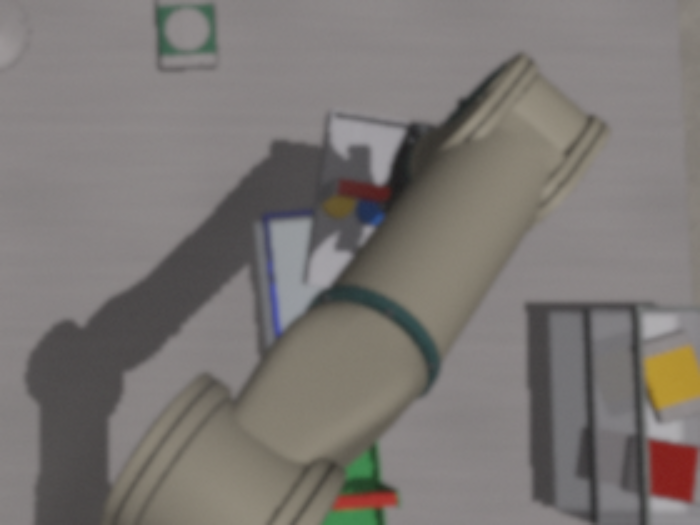

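The top view shows the tray over the bin, with the yellow (340,207) and blue (370,212) caps still on it. Next I tip it.

Emit:
play_rows --deltas '[-3,14,5,-0.06,0,0,0,-3,20,12,-0.15,0,0,0,-3,20,22,-0.25,0,0,0,-3,17,34,-0.35,0,0,0,-3,12,45,-0.436,0,0.005,0,-3,2,49,-0.524,0,0.005,0,-3,-5,46,-0.585,0,0.005,0,-3,-12,43,-0.645,0,0.005,0,-3,-18,42,-0.69,0,0.005,0,-3,-23,41,-0.733,0,0.005,0]'

```text
clock: 9.5
eef_pos: [498.1, -333.8, 285.4]
tool_rot: [2.463, -0.03, 1.445]
force: [-0.2, 0.8, -4.1]
width: 15.1
gripper_force: 59.9
```

Emit:
play_rows --deltas '[0,0,0,0,0,0,0,0,0,0,0,0,0,0,0,0,0,0,0,0,0,0,0,0,0,0,0,0]'

```text
clock: 10.0
eef_pos: [499.3, -332.4, 284.7]
tool_rot: [2.464, -0.031, 1.447]
force: [0.9, 0.4, -4.8]
width: 15.0
gripper_force: 60.0
```

```bash
python3 - <<'E'
from d import *
rows(np.radians([48]),-.15,np.array([441,-305])+35*np.array([.989,-.149]),125)
a=get_image("scene")[80:300,130:350];b=get_image("wrist")
cv2.imwrite("pics/s3.png",np.hstack([cv2.resize(a,(420,420)),cv2.resize(b,(380,420))])[:,:,::-1])
E
```

```text
10.0 [ 499.34304953 -332.35382914  284.66645873] [ 2.46371605 -0.03095649  1.44688749] [ 1.15614687  0.37994402 -0.50643225  2.13811258 -1.09921555  0.23332584
  1.62586663] [ 0.93350253  0.3520338  -4.75071172] 59.99971926212311
48 [18.0, -34.0, 18.0] [-0.16, -0.04, -0.002] [ 486. -312.  250.]
```

View pics/s3.png

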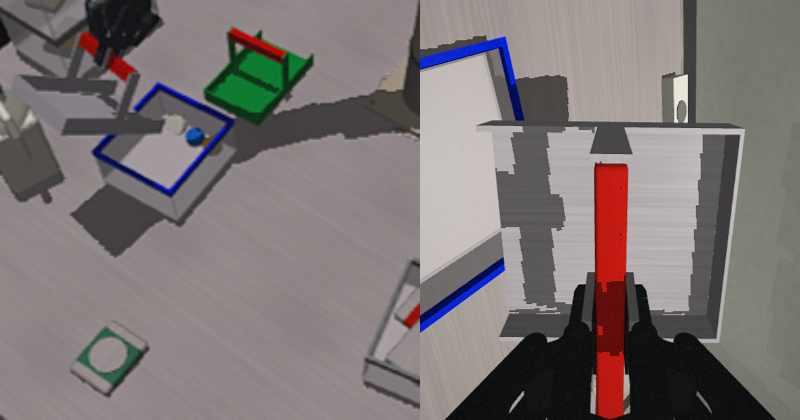

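All three caps lie in the bin: white (173,125), blue (195,135) and yellow (210,143). The wrist view shows an empty tray. Now I level the tray, moving up and away from the jug.

```bash
python3 - <<'E'
from d import *
s=read_state();p=s["eef_pos"];Rm=R.from_euler("xyz",s["tool_rot"])
for f,q in((33,(503,-326,292)),(22,(508,-315,300)),(11,(514,-300,305)),(0,(520,-285,305)),(0,(535,-220,305))):
    Rt=R.from_euler("z",-.15)*R.from_euler("y",-np.radians(f))*R.from_euler("xyz",[np.pi,0,np.pi/2])
    print(f,np.round(Rm.inv().apply(q-p)).tolist(),np.round((Rm.inv()*Rt).as_rotvec(),3).tolist())
E
```

```text
33 [7.0, 7.0, -4.0] [0.102, -0.04, 0.002]
22 [19.0, 14.0, -7.0] [0.294, -0.04, 0.006]
11 [35.0, 20.0, -8.0] [0.486, -0.039, 0.01]
0 [50.0, 23.0, -5.0] [0.678, -0.038, 0.014]
0 [117.0, 27.0, 1.0] [0.678, -0.038, 0.014]
```

Emit:
play_rows --deltas '[4,4,-2,0.05,-0.02,0,0,7,7,-4,0.102,-0.04,0,0,13,10,-6,0.2,-0.04,0.004,0,19,14,-7,0.294,-0.04,0.006,0,27,17,-8,0.39,-0.04,0.008,0,35,20,-8,0.486,-0.039,0.01,0,43,22,-7,0.58,-0.038,0.012,0,50,23,-5,0.65,-0.038,0.014,0,55,23,-5,0.678,-0.038,0.014,0,60,24,-5,0.678,-0.038,0.014,0]'

```text
clock: 11.35
eef_pos: [521.8, -275.7, 305.2]
tool_rot: [-3.141, -0.001, 1.42]
force: [-0.6, -0.2, -3.8]
width: 15.1
gripper_force: 59.8
```

Emit:
play_rows --deltas '[0,0,0,0,0,0,0,0,0,0,0,0,0,0,0,0,0,0,0,0,0,0,0,0,0,0,0,0]'

```text
clock: 11.85
eef_pos: [521.4, -276.5, 305.8]
tool_rot: [3.142, -0.0, 1.419]
force: [-0.4, 0.1, -3.3]
width: 14.5
gripper_force: 59.8
```

```bash
python3 - <<'E'
from d import *
s=read_state();p=s["eef_pos"];Rm=R.from_euler("xyz",s["tool_rot"])
print(p,s["tool_rot"],s["qpos"],s["qd"],s["force"],s["gripper_force"])
q=(535,-220,300)
Rt=R.from_euler("z",-.15)*R.from_euler("xyz",[np.pi,0,np.pi/2])
print(np.round(Rm.inv().apply(q-p)).tolist(),np.round((Rm.inv()*Rt).as_rotvec(),3).tolist())
E
```

```text
[ 521.40333416 -276.54424034  305.77080445] [ 3.14155532e+00 -4.06781731e-04  1.41918968e+00] [ 0.23621881  0.48360988  0.31892584  1.59804843 -0.16591425  1.08674965
  0.44680508] [-0.00307268  0.00154015 -0.00292229 -0.00186584 -0.00104862  0.0008649
 -0.00200486] [-0.41560102  0.09268911 -3.34216389] 59.82564926147461
[58.0, 5.0, 6.0] [0.0, -0.0, -0.002]
```

```bash
python3 - <<'E'
from h import *
a=get_image("scene")[80:300,130:350];b=get_image("wrist")
cv2.imwrite("pics/s4.png",np.hstack([cv2.resize(a,(420,420)),cv2.resize(b,(380,420))])[:,:,::-1])
E
```

```text
(no output)
```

View pics/s4.png

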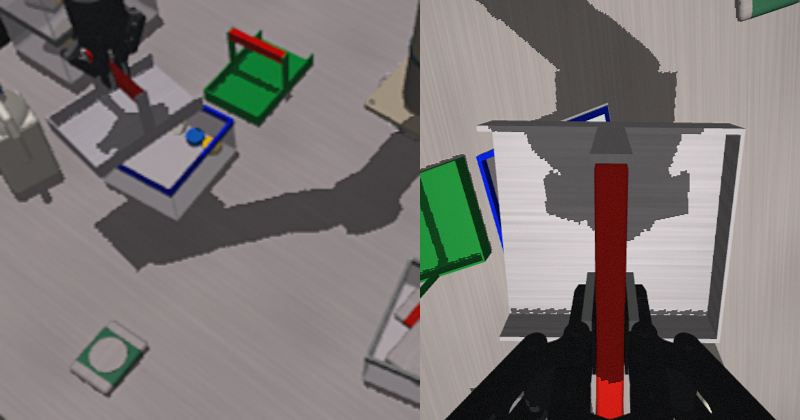

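The tray is empty, level and about 225 mm above the bench, touching nothing. The blue (195,135) and yellow (208,143) caps show in the bin, and the white one is behind the tray. I hand it in.

```bash
python3 -c "
from cell import *
print(finish_job())"
```

```text
the job is handed in; nothing more can be done
None
```

I handed the job in at about 12 s on the robot clock. The last pictures show all three caps in the blue-rimmed bin, with the empty tray held level and still about 225 mm above the bench; the judge's verdict was not shown.

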